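# Find the new solder reel by weight

## Task

Three identical closed tins on the bench mat each hold a reel of solder, but only one reel is new; the other two are partly used. Going along the row from the robot's left to its right, heft every tin in turn: lift it a few centimetres clear of the mat, feel its weight for about a second and, before lifting the next, set it back down upright on the mat without dropping it. Then finish while still holding the heaviest tin in the gripper, upright and still, about 20 cm above the mat, with the other two standing on the mat and everything else on the bench left where it is.

Things in the scene. Friction and masses are not known exactly. Their poses are not given: they have to be found in the camera images.
- tin_left: The left-hand one of three identical closed round tinplate tins in a rough row on the mat (farthest to the robot's left, +y): diameter 60 mm, height 74 mm, lid fixed on, stiff enough for a 40 N grip. Origin: centre of the underside; z up. Holds one reel, loose by 1 to 2 mm. With the new reel a tin weighs 480 to 600 g, with a used one 150 to 320 g; which tin it is changes every time.
- tin_middle: The middle one of three identical closed round tinplate tins in a rough row on the mat (between the other two): diameter 60 mm, height 74 mm, lid fixed on, stiff enough for a 40 N grip. Origin: centre of the underside; z up. Holds one reel, loose by 1 to 2 mm. With the new reel a tin weighs 480 to 600 g, with a used one 150 to 320 g; which tin it is changes every time.
- tin_right: The right-hand one of three identical closed round tinplate tins in a rough row on the mat (farthest to the robot's right, -y): diameter 60 mm, height 74 mm, lid fixed on, stiff enough for a 40 N grip. Origin: centre of the underside; z up. Holds one reel, loose by 1 to 2 mm. With the new reel a tin weighs 480 to 600 g, with a used one 150 to 320 g; which tin it is changes every time.
- mat: Fixed dark rubber bench mat, 260 mm (its x) by 580 mm (its y), 3 mm thick, lying on the table, turned by a few degrees at most. Origin: centre of its underside; the tins stand on its top, 3 mm above the table. The tins stand about 190 mm apart along its y, at least 150 mm between centres.
- screwdriver: Screwdriver, 170 mm long, lying on the mat between the middle and right-hand tins, 26 mm high over its handle, roughly along x. Origin near its middle, on the underside. To be left alone.
- cutters: Side cutters with blue grips, 120 mm long, 33 mm wide, 12 mm high, lying on the mat between the left-hand and middle tins, roughly along x. Origin: middle of the underside. To be left alone.
- board: Bare green circuit board, 52 by 80 mm, 17 mm high over its metal socket row, on the mat behind the cutters, towards the mat's far edge. Origin: centre of the underside. To be left alone.
- mug: White mug, 82 mm wide, 95 mm tall, beyond the mat to the left. Origin: centre of the underside. To be left alone.
- tape_roll: Roll of brown packing tape lying flat, 110 mm across, 48 mm high, beside the right end of the mat. Origin: centre of the underside. To be left alone.
- multimeter: Digital multimeter lying on its back, 180 by 85 mm, 44 mm high over its dial, beside the left end of the mat. Origin: centre of the underside. To be left alone.
Things that resemble listed ones, but are neither listed nor needed, are in the scene too. What is shaped like the tin_left but blue is not meant. What is shaped like the tin_middle but green is not meant.

How it is judged (in metres and radians):
On the way, in this order (a step that is already met when the one before it is completed fails the run):
1. the left-hand tin is held at least 15 mm clear of the mat in the fingers for 0.4 s while the other two stand on the mat (height (world z) of tin_left above 0.018 m and contact force between tin_left and the fingers above 0.5 N and angle between tin_left's own z axis and vertical below 0.5 rad and height (world z) of each of tin_middle, tin_right below 0.008 m and angle between each of tin_middle, tin_right's own z axis and vertical below 0.12 rad and contact force between each of tin_middle, tin_right and mat above 0.4 N), for 0.4 s.
2. the middle tin is held at least 15 mm clear of the mat in the fingers for 0.4 s while the other two stand on the mat (height (world z) of tin_middle above 0.018 m and contact force between tin_middle and the fingers above 0.5 N and angle between tin_middle's own z axis and vertical below 0.5 rad and height (world z) of each of tin_left, tin_right below 0.008 m and angle between each of tin_left, tin_right's own z axis and vertical below 0.12 rad and contact force between each of tin_left, tin_right and mat above 0.4 N), for 0.4 s.
3. the right-hand tin is held at least 15 mm clear of the mat in the fingers for 0.4 s while the other two stand on the mat (height (world z) of tin_right above 0.018 m and contact force between tin_right and the fingers above 0.5 N and angle between tin_right's own z axis and vertical below 0.5 rad and height (world z) of each of tin_left, tin_middle below 0.008 m and angle between each of tin_left, tin_middle's own z axis and vertical below 0.12 rad and contact force between each of tin_left, tin_middle and mat above 0.4 N), for 0.4 s.
At the end, for the whole second after the job is handed in: One tin is held in the fingers, still, upright within 0.3 rad, its underside 140 to 400 mm above the mat and over it; the other two stand untouched on the mat, upright within 0.12 rad, each pressing on it with 0.4 to 4.0 N, so neither has the new reel (((height (world z) of tin_left between 0.143 and 0.4 m and contact force between tin_left and the fingers above 1 N and angle between tin_left's own z axis and vertical below 0.3 rad and linear speed of each of tin_left, tin_middle, tin_right below 0.03 m/s and x of tin_left in the frame of mat between -0.15 and 0.15 m and y of tin_left in the frame of mat between -0.31 and 0.31 m and height (world z) of each of tin_middle, tin_right below 0.008 m and angle between each of tin_middle, tin_right's own z axis and vertical below 0.12 rad and contact force between tin_middle and mat between 0.4 and 4 N and contact force between each of tin_middle, tin_right and the arm below 0.1 N and contact force between each of tin_middle, tin_right and the fingers below 0.1 N and contact force between tin_right and mat between 0.4 and 4 N) or (height (world z) of tin_middle between 0.143 and 0.4 m and contact force between tin_middle and the fingers above 1 N and angle between tin_middle's own z axis and vertical below 0.3 rad and linear speed of each of tin_middle, tin_left, tin_right below 0.03 m/s and x of tin_middle in the frame of mat between -0.15 and 0.15 m and y of tin_middle in the frame of mat between -0.31 and 0.31 m and height (world z) of each of tin_left, tin_right below 0.008 m and angle between each of tin_left, tin_right's own z axis and vertical below 0.12 rad and contact force between tin_left and mat between 0.4 and 4 N and contact force between each of tin_left, tin_right and the arm below 0.1 N and contact force between each of tin_left, tin_right and the fingers below 0.1 N and contact force between tin_right and mat between 0.4 and 4 N) or (height (world z) of tin_right between 0.143 and 0.4 m and contact force between tin_right and the fingers above 1 N and angle between tin_right's own z axis and vertical below 0.3 rad and linear speed of each of tin_right, tin_left, tin_middle below 0.03 m/s and x of tin_right in the frame of mat between -0.15 and 0.15 m and y of tin_right in the frame of mat between -0.31 and 0.31 m and height (world z) of each of tin_left, tin_middle below 0.008 m and angle between each of tin_left, tin_middle's own z axis and vertical below 0.12 rad and contact force between tin_left and mat between 0.4 and 4 N and contact force between each of tin_left, tin_middle and the arm below 0.1 N and contact force between each of tin_left, tin_middle and the fingers below 0.1 N and contact force between tin_middle and mat between 0.4 and 4 N))); the arm keeps its last pose, push and grip.
It fails at once if the tin left is dropped, thrown or tipped: more than 12 mm above the mat with no finger on it (height (world z) of tin_left above 0.015 m and contact force between tin_left and the fingers below 0.02 N).
It fails at once if the tin middle is dropped, thrown or tipped: more than 12 mm above the mat with no finger on it (height (world z) of tin_middle above 0.015 m and contact force between tin_middle and the fingers below 0.02 N).
It fails at once if the tin right is dropped, thrown or tipped: more than 12 mm above the mat with no finger on it (height (world z) of tin_right above 0.015 m and contact force between tin_right and the fingers below 0.02 N).
It fails at once if a tin is tipped by more than 0.6 rad (angle between any of tin_left, tin_middle, tin_right's own z axis and vertical above 0.6 rad).
It fails at once if another thing on the bench is moved by more than 30 mm (distance of any of screwdriver, cutters, board, mug, tape_roll, multimeter from where it was at the start of the episode above 0.03 m).
It also fails if it takes over 70 s, if anything falls off the work surface, if the arm or the gripper's body presses on something with over 40 N, if the wrist force passes 120 N, or if a joint passes its speed limit or range.

## Robot

A 6-joint arm with a two-finger parallel gripper is mounted at the origin on the work surface. World frame = base frame: x ahead of the robot, y to its left, z up, the work surface at z = 0. Lengths are in mm, angles in degrees, forces in N, time in s.
With the tool pointing down it reaches from about 350 to 850 mm from the base axis. Payload 8.1 kg.
Tool frame: the origin (TCP) lies at the very end of the fingers, on their centre line; the grasp point (between the pads) lies 19 mm behind it; z points along the fingers, y is the line along which they close (so a half turn about z gives the same grasp; the last joint's range is limited). The gripper opens to 85 mm and grips with 20 to 120 N. Pads are 22 mm wide; open, the fingers measure 114 mm over their backs; the gripper's body (76 mm by 85 mm) begins 54 mm behind the grasp point. The pads swing forward as they close: fully open they stand 13 mm farther back than shut.
Start: joints at [-68.549, 7.471, 85.268, -0, 87.261, -4.893], TCP at [266.281, -537.68, 231.292] pointing down, gripper open.
Joint ranges: [-169.43, 169.43], [-51.17, 129.36], [1.28, 143.12], [-76.62, 256.62], [0, 156.53], [-152.29, 152.29]. Speed limits (degrees/s): [136.94, 136.94, 159.86, 180, 180, 180].

## Interface

Orientations are given as [roll, pitch, yaw] about the fixed x, y, z axes, in that order (R = Rz(yaw) Ry(pitch) Rx(roll)).
In Python, from bench import sense, eyes, job, models gives the robot as it stands. The module is installed in compiled form; this text tells all that it offers.
- The arm moves only by the tool apply_moves, never from a script. Its argument "rows" is a list of rows, each a list of 6 numbers: the shift along the tool's x, y, z in mm, then the turn, a rotation vector about the tool's x, y, z in rad. In form: [[dx, dy, dz, rx, ry, rz], ...]. A call has exactly 5 rows; each row shifts and turns the commanded pose from where the row before left it, along the tool's axes as they then stand; what a row does not reach is not made up. A row lasts 1/8 s, in which the tool goes at most 62.5 mm and 10.7 degrees, less where a joint would pass 70% of its speed; a pose out of reach is approached as far as the arm can. A call is refused whole if a number of a shift passes 62.5 or a number of a turn 0.188, either way. A call with a gripper value outside its range is refused whole. "fingers" is the finger opening in mm, from 0 to 85.4, set as the call begins (left out, the last holds). The fingers move at their own pace and stop on an object; "grip_force" is the grip in N (left out, the last holds). Time passes only in rows, so rows that do not move let the fingers close, or fill a call up. It gives the time, the measured TCP pose, the force, the opening and the grip force at its end, in the units of the state.
- sense(): the state, without advancing time (a new reading comes with each control period).
- eyes.snapshot(name): name is "scene" or "top" or "wrist"; returns (picture, depth): 420x560x3 uint8, red, green, blue; 420x560 float32, mm along the optical axis (not along the pixel's ray), 0 where there is no reading.
- eyes.get_calibration(name): a dict with "intrinsics" (3x3 intrinsics, pixels), "D" ([k1, k2, p1, p2, k3] as OpenCV has them; the pictures are not rectified), "R" (3x3) and "t" (3): a world point X has camera coordinates R X + t; the wrist camera has in their place "mount" (4x4, takes a point from camera to tool coordinates, whose origin is the TCP and whose axes are the flange's). Camera axes: x right, y down, z forward; pixel columns grow to the right and rows downward; lengths in mm; the calibration is good to about 2 mm. A picture is of the moment at which its call begins: read the wrist's pose just before it. get_calibration takes no time and is no camera call.
- job.hand_in(): hands the job in; it is judged then, once.
Trained networks look in the newest picture that a camera, given by its name, has taken for a name from the list of things; names that differ only in an ending like _2 or _b are one class to them, and where a whole thing is asked for, a point or a joint stands for the part that bears it (a point fixed in the world has none). Each returns a list of dicts, best first, with "confidence" (0 to 1); they miss things now and then, are a little off and sometimes report something else, mostly with a low value. They report only what shows in the picture. A call takes as long as a camera call. They do not tell look-alikes from the thing itself.
- models.boxes_of(name, camera): "xyz" ([x, y, z] in mm, in world coordinates, good to about 4 mm: the middle of the surface that is visible of it).
- models.cut_out(name, camera): "pixels" (420x560 bool, what is visible of it).
- models.place_of(name, camera): "xyz" ([x, y, z] in mm, in world coordinates, good to about 4 mm: a listed point, or the origin of a listed thing).
The state is a dict: "time": time; "joint_pos": joint angles; "qd": joint speeds; "joint_efforts": joint torques, N m; "tool_pos": TCP position; "tcp_rot": TCP orientation; "ft_force": force on the tool from outside, world axes, zero at the start; "wrist_torque": the same for the moment, N m; "finger_gap": finger opening in mm; "grip_force": force on a finger pad.
Only numpy, scipy, OpenCV 4.12 (cv2) and the standard library are available. Lean on these libraries where they do the work, as an engineer would, in place of code of your own. Each camera call takes 0.05 s, during which the arm holds its last target. There are 200 camera calls.

## Working session

There is one attempt and no reset: what is moved stays moved. The work goes in short steps, Python scripts to look and compute and a tool call to move; the robot and the scene stay as the last step left them, time stands still between calls to the robot, and variables do not carry over. Pictures are saved under pics/ and viewed, at most 10 in all, crops included, and the job is handed in when it is done.

Besides the shell and the picture viewer there is one more tool, called after "Emit:" in YAML: its name, and indented under it one key for each argument. apply_moves: Moves the arm, as the interface text tells. Its arguments: {"type":"object","properties":{"rows":{"type":"array"},"fingers":{"type":"number"},"grip_force":{"type":"number"}},"required":["rows"]}

```bash
mkdir -p pics; python3 - <<'E'
from bench import sense, eyes, models
import cv2,numpy as np
print({k:np.round(v,2).tolist() for k,v in sense().items()})
for c in ("scene","top"):
    p,d=eyes.snapshot(c); cv2.imwrite(f"pics/{c}1.png",p[...,::-1])
    for n in ("tin_left","tin_middle","tin_right"):
        for r in models.place_of(n,c): print(c,n,np.round(r["xyz"]),round(r["confidence"],2))
for n in ("mat","screwdriver","cutters","board","mug","tape_roll","multimeter"):
    for r in models.place_of(n,"top")[:2]: print(n,np.round(r["xyz"]),round(r["confidence"],2))
E
```

```text
{'time': 0.0, 'joint_pos': [-68.55, 7.52, 85.33, 0.0, 87.26, -4.89], 'qd': [0.0, 0.07, 0.05, 0.0, -0.07, 0.04], 'joint_efforts': [0.0, -56.94, -50.06, -0.0, 0.01, -0.0], 'tool_pos': [266.08, -537.17, 230.23], 'tcp_rot': [-179.9, -0.01, 26.34], 'ft_force': [-0.3, 0.56, 0.47], 'wrist_torque': [-0.04, 0.02, 0.06], 'grip_force': 0.0, 'finger_gap': 85.2}
scene tin_left [344. 172.   0.] 0.89
scene tin_left [552. 211.   5.] 0.72
scene tin_middle [587.  28.   0.] 0.77
scene tin_middle [748.  49.  -0.] 0.64
scene tin_middle [ 575. -156.    3.] 0.57
scene tin_right [ 575. -156.    4.] 0.82
top tin_left [342. 171.  -0.] 0.89
top tin_left [554. 210.   3.] 0.67
top tin_middle [747.  48.  -3.] 0.67
top tin_middle [587.  24.   3.] 0.56
top tin_right [ 574. -149.    2.] 0.85
mat [550.  29.  -4.] 0.94
screwdriver [563. -61.   4.] 0.55
screwdriver [551. 452.   1.] 0.16
cutters [482. 125.   6.] 0.61
board [636. 132.   3.] 0.66
mug [761. 186.   4.] 0.75
tape_roll [ 567. -448.    0.] 0.59
```

View pics/top1.png

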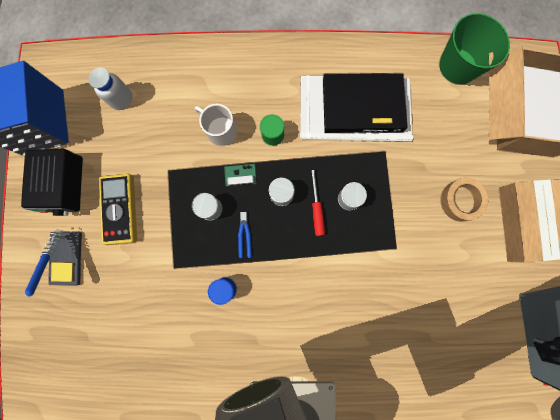

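View pics/scene1.png

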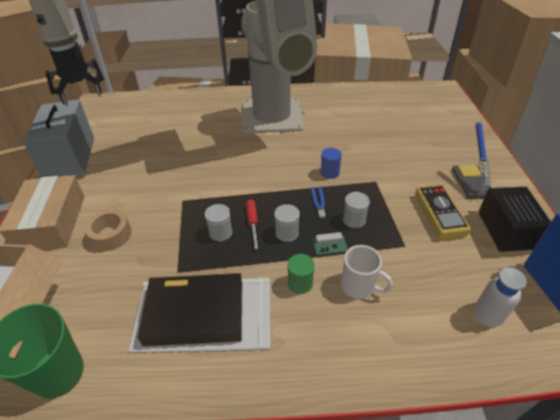

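The picture shows the silver tins in the top view at about (206,206), (281,191) and (352,196). The blue look-alike is at (222,291) and the green one at (272,129). I'll refine the lid centres from depth.

```bash
cat > h.py <<'E'
from bench import sense, eyes
import cv2,numpy as np
def cloud(c):
    st=sense(); p,d=eyes.snapshot(c); k=eyes.get_calibration(c)
    v,u=np.nonzero(d>0); z=d[v,u].astype(float)
    n=cv2.undistortPoints(np.c_[u,v].astype(float)[:,None],np.array(k["intrinsics"],float),np.array(k["D"],float))[:,0]
    X=np.c_[n*z[:,None],z]
    if "R" in k: W=(X-np.array(k["t"]).ravel())@np.array(k["R"])
    else:
        from scipy.spatial.transform import Rotation as R
        M=np.array(k["mount"]); X=X@M[:3,:3].T+M[:3,3]
        W=X@R.from_euler("xyz",st["tcp_rot"],degrees=True).as_matrix().T+st["tool_pos"]
    return p,W
def lid(W,c):
    m=(np.hypot(*(W[:,:2]-c).T)<50)&(W[:,2]>65)&(W[:,2]<90)
    P=W[m]; (x,y),r=cv2.minEnclosingCircle(P[:,:2].astype(np.float32))
    return len(P),np.round(P[:,:2].mean(0),1),round(float(np.median(P[:,2])),1),(round(x,1),round(y,1),round(r,1))
E
python3 - <<'E'
from h import *
p,W=cloud("top")
for c in ((553,210),(587,26),(574,-152)): print(lid(W,c))
for lo,hi in((100,200),(200,300),(300,420)):
    m=(W[:,0]>300)&(W[:,0]<700)&(W[:,1]>-500)&(W[:,1]<320)&(W[:,2]>lo)&(W[:,2]<hi); print(lo,m.sum(), W[m].min(0).round() if m.any() else '', W[m].max(0).round() if m.any() else '')
E
```

```text
(497, array([551.1, 208.7]), 76.1, (551.2, 209.4, 31.0))
(504, array([587.4,  24.1]), 76.3, (588.0, 24.7, 30.9))
(521, array([ 575.4, -151.6]), 76.4, (576.5, -151.9, 31.2))
100 0  
200 0  
300 0
```

Emit:
apply_moves:
  rows:
    - [0,0,-20,0,0,0.153]
    - [0,0,-20,0,0,0.153]
    - [0,0,0,0,0,0.153]
    - [50,-20,0,0,0,0]
    - [50,-40,0,0,0,0]
  fingers: 85
  grip_force: 35

```text
time: 1.42
tool_pos: [365.5, -478.8, 271.1]
tcp_rot: [180.0, -0.0, -0.1]
ft_force: [0.3, 0.2, -0.5]
finger_gap: 84.9
grip_force: 0.0
```

Emit:
apply_moves:
  rows:
    - [20,-60,0,0,0,0]
    - [20,-60,0,0,0,0]
    - [20,-60,0,0,0,0]
    - [20,-60,0,0,0,0]
    - [20,-60,0,0,0,0]

```text
time: 2.05
tool_pos: [464.0, -180.1, 271.6]
tcp_rot: [180.0, -0.0, 0.0]
ft_force: [0.8, -0.0, -0.1]
finger_gap: 84.8
grip_force: 0.0
```

Emit:
apply_moves:
  rows:
    - [20,-60,0,0,0,0]
    - [20,-60,0,0,0,0]
    - [20,-60,0,0,0,0]
    - [20,-60,0,0,0,0]
    - [0,-60,0,0,0,0]

```text
time: 2.68
tool_pos: [543.0, 117.3, 271.2]
tcp_rot: [-180.0, -0.0, 0.0]
ft_force: [1.5, 0.1, 0.1]
finger_gap: 85.4
grip_force: 0.0
```

Emit:
apply_moves:
  rows:
    - [6,-50,0,0,0,0]
    - [0,-38,40,0,0,0]
    - [0,0,60,0,0,0]
    - [0,0,0,0,0,0]
    - [0,0,0,0,0,0]

```text
time: 3.3
tool_pos: [549.3, 203.0, 173.5]
tcp_rot: [-180.0, -0.1, 0.0]
ft_force: [-0.2, -0.2, 0.5]
finger_gap: 84.5
grip_force: 0.0
```

```bash
python3 - <<'E'
from h import *
p,W=cloud("wrist"); cv2.imwrite("pics/w1.png",p[...,::-1])
print(sense()["tool_pos"],sense()["ft_force"],lid(W,(551,209)))
E
```

```text
[550.12265584 203.11638425 174.65733406] [ 0.56055807 -0.16088549  1.7051056 ] (4418, array([553.4, 209.9]), 76.7, (551.5, 210.0, 30.9))
```

Emit:
apply_moves:
  rows:
    - [2,-7,30,0,0,0]
    - [0,0,50,0,0,0]
    - [0,0,50,0,0,0]
    - [0,0,20,0,0,0]
    - [0,0,0,0,0,0]

```text
time: 3.98
tool_pos: [550.9, 210.0, 22.1]
tcp_rot: [-180.0, -0.0, 0.0]
ft_force: [0.6, -0.3, 1.3]
finger_gap: 84.9
grip_force: 0.0
```

Emit:
apply_moves:
  rows:
    - [0,0,0,0,0,0]
    - [0,0,0,0,0,0]
    - [0,0,0,0,0,0]
    - [0,0,0,0,0,0]
    - [0,0,0,0,0,0]
  fingers: 50
  grip_force: 35

```text
time: 4.6
tool_pos: [553.0, 210.9, 24.7]
tcp_rot: [-179.9, -0.3, 0.0]
ft_force: [0.4, -0.3, 7.2]
finger_gap: 58.9
grip_force: 38.0
```

Emit:
apply_moves:
  rows:
    - [0,0,-5,0,0,0]
    - [0,0,-15,0,0,0]
    - [0,0,-20,0,0,0]
    - [0,0,-10,0,0,0]
    - [0,0,0,0,0,0]

```text
time: 5.22
tool_pos: [551.5, 210.5, 73.1]
tcp_rot: [-180.0, -0.2, 0.0]
ft_force: [-0.6, -0.2, -3.5]
finger_gap: 59.0
grip_force: 38.3
```

Emit:
apply_moves:
  rows:
    - [0,0,0,0,0,0]
    - [0,0,0,0,0,0]
    - [0,0,0,0,0,0]
    - [0,0,0,0,0,0]
    - [0,0,0,0,0,0]

```text
time: 5.85
tool_pos: [550.3, 210.2, 71.2]
tcp_rot: [180.0, 0.0, 0.0]
ft_force: [-0.7, -0.3, -2.2]
finger_gap: 59.1
grip_force: 38.3
```

Emit:
apply_moves:
  rows:
    - [0,0,0,0,0,0]
    - [0,0,0,0,0,0]
    - [0,0,0,0,0,0]
    - [0,0,0,0,0,0]
    - [0,0,0,0,0,0]

```text
time: 6.48
tool_pos: [550.4, 210.2, 71.3]
tcp_rot: [-180.0, -0.0, 0.0]
ft_force: [0.7, 0.8, -2.6]
finger_gap: 59.0
grip_force: 38.3
```

```bash
python3 - <<'E'
from h import *
f=[];
for i in range(8):
    eyes.snapshot("wrist"); s=sense(); f.append([*s["ft_force"],*s["wrist_torque"],*s["joint_efforts"]])
print(np.round(np.mean(f,0),2),np.round(np.std(f,0),2),s["tool_pos"])
p,W=cloud("scene"); cv2.imwrite("pics/s2.png",p[100:350,100:500,::-1])
E
```

```text
[ 4.000e-02 -1.300e-01 -2.700e+00  1.000e-02 -2.000e-02 -0.000e+00
 -0.000e+00 -5.930e+01 -4.696e+01  0.000e+00  0.000e+00 -0.000e+00] [0.5  0.6  0.38 0.03 0.03 0.03 0.   0.   0.   0.   0.   0.  ] [550.40299256 210.21772903  71.30062067]
```

View pics/s2.png

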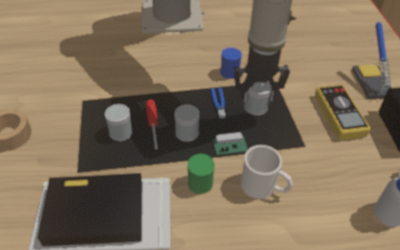

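Emit:
apply_moves:
  rows:
    - [0,0,15,0,0,0]
    - [0,0,15,0,0,0]
    - [0,0,10,0,0,0]
    - [0,0,5,0,0,0]
    - [0,0,2,0,0,0]

```text
time: 7.55
tool_pos: [550.0, 210.1, 24.8]
tcp_rot: [180.0, 0.1, 0.1]
ft_force: [-12.0, -3.7, 17.1]
finger_gap: 58.9
grip_force: 39.7
```

Emit:
apply_moves:
  rows:
    - [0,0,1,0,0,0]
    - [0,0,0,0,0,0]
    - [0,0,0,0,0,0]
    - [0,0,0,0,0,0]
    - [0,0,0,0,0,0]

```text
time: 8.18
tool_pos: [550.6, 210.3, 24.8]
tcp_rot: [-180.0, -0.0, 0.1]
ft_force: [-6.6, -1.6, 10.0]
finger_gap: 59.2
grip_force: 39.1
```

Emit:
apply_moves:
  rows:
    - [0,0,-1,0,0,0]
    - [0,0,0,0,0,0]
    - [0,0,0,0,0,0]
    - [0,0,0,0,0,0]
    - [0,0,0,0,0,0]
  fingers: 85

```text
time: 8.8
tool_pos: [550.4, 210.2, 24.2]
tcp_rot: [180.0, 0.0, 0.0]
ft_force: [0.3, 0.9, 0.1]
finger_gap: 85.0
grip_force: 0.0
```

Emit:
apply_moves:
  rows:
    - [0,0,-20,0,0,0]
    - [0,0,-40,0,0,0]
    - [0,0,-50,0,0,0]
    - [0,0,-40,0,0,0]
    - [0,0,0,0,0,0]

```text
time: 9.43
tool_pos: [553.4, 211.1, 181.1]
tcp_rot: [-179.8, -0.6, 0.0]
ft_force: [0.3, 1.0, 0.2]
finger_gap: 85.1
grip_force: 0.0
```

Emit:
apply_moves:
  rows:
    - [18,60,0,0,0,0]
    - [18,60,0,0,0,0]
    - [0,60,0,0,0,0]
    - [0,5,0,0,0,0]
    - [0,0,0,0,0,0]

```text
time: 10.05
tool_pos: [586.1, 25.3, 174.1]
tcp_rot: [-180.0, 0.0, -0.0]
ft_force: [-0.1, 0.2, -0.9]
finger_gap: 85.2
grip_force: 0.0
```

```bash
python3 - <<'E'
from h import *
f=[];
for i in range(6):
    eyes.snapshot("top"); f.append(sense()["ft_force"])
print("bias",np.mean(f,0))
p,W=cloud("wrist"); print(sense()["tool_pos"],lid(W,(587,25)))
p,W=cloud("top"); print(lid(W,(551,209)))
E
```

```text
bias [-0.07786324  0.2606619   0.13150408]
[586.38083093  26.61471645 174.28625583] (4404, array([589.9,  24.2]), 76.7, (588.0, 24.4, 31.0))
(380, array([549.5, 214.2]), 76.6, (549.4, 208.8, 30.8))
```

Emit:
apply_moves:
  rows:
    - [2,2,30,0,0,0]
    - [0,0,50,0,0,0]
    - [0,0,50,0,0,0]
    - [0,0,20,0,0,0]
    - [0,0,0,0,0,0]

```text
time: 11.08
tool_pos: [587.3, 23.8, 23.2]
tcp_rot: [-180.0, 0.2, 0.1]
ft_force: [0.0, 0.1, 0.2]
finger_gap: 85.4
grip_force: 0.0
```

Emit:
apply_moves:
  rows:
    - [0,0,0,0,0,0]
    - [0,0,0,0,0,0]
    - [0,0,0,0,0,0]
    - [0,0,0,0,0,0]
    - [0,0,0,0,0,0]
  fingers: 50

```text
time: 11.7
tool_pos: [590.7, 23.8, 27.5]
tcp_rot: [-180.0, -0.3, 0.1]
ft_force: [-1.3, 1.5, 7.5]
finger_gap: 60.3
grip_force: 38.4
```

Emit:
apply_moves:
  rows:
    - [0,0,-5,0,0,0]
    - [0,0,-15,0,0,0]
    - [0,0,-20,0,0,0]
    - [0,0,-10,0,0,0]
    - [0,0,0,0,0,0]

```text
time: 12.32
tool_pos: [589.7, 23.4, 76.1]
tcp_rot: [180.0, -0.2, 0.0]
ft_force: [0.4, -0.3, -6.1]
finger_gap: 60.0
grip_force: 39.6
```

Emit:
apply_moves:
  rows:
    - [0,0,0,0,0,0]
    - [0,0,0,0,0,0]
    - [0,0,0,0,0,0]
    - [0,0,0,0,0,0]
    - [0,0,0,0,0,0]

```text
time: 12.95
tool_pos: [588.4, 23.5, 74.2]
tcp_rot: [-180.0, 0.0, 0.0]
ft_force: [-0.6, -0.5, -6.4]
finger_gap: 60.3
grip_force: 39.5
```

Emit:
apply_moves:
  rows:
    - [0,0,0,0,0,0]
    - [0,0,0,0,0,0]
    - [0,0,0,0,0,0]
    - [0,0,0,0,0,0]
    - [0,0,0,0,0,0]

```text
time: 13.58
tool_pos: [588.4, 23.5, 74.3]
tcp_rot: [-180.0, -0.0, 0.0]
ft_force: [-0.3, -0.6, -5.4]
finger_gap: 60.1
grip_force: 39.5
```

```bash
python3 - <<'E'
from h import *
f=[];
for i in range(8):
    eyes.snapshot("wrist"); f.append(sense()["ft_force"])
print(np.round(np.mean(f,0),2),sense()["tool_pos"])
p,W=cloud("scene"); cv2.imwrite("pics/s3.png",p[100:350,100:500,::-1])
E
```

```text
[ 0.04  0.17 -5.54] [588.42343267  23.5310819   74.29727027]
```

View pics/s3.png

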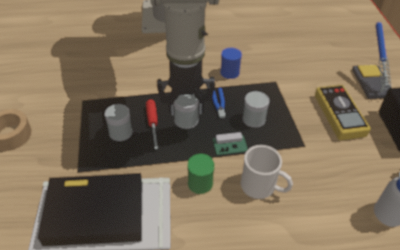

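The picture shows the middle tin lifted upright at (186,110), with the left one standing at (256,108). It weighs about 5.6 N, so it holds the new reel. I'll set it down and heft the right one.

Emit:
apply_moves:
  rows:
    - [0,0,15,0,0,0]
    - [0,0,15,0,0,0]
    - [0,0,10,0,0,0]
    - [0,0,4,0,0,0]
    - [0,0,2,0,0,0]

```text
time: 14.65
tool_pos: [588.4, 23.5, 28.0]
tcp_rot: [-180.0, 0.0, 0.0]
ft_force: [-0.1, -0.3, -5.5]
finger_gap: 60.3
grip_force: 39.5
```

Emit:
apply_moves:
  rows:
    - [0,0,1,0,0,0]
    - [0,0,0,0,0,0]
    - [0,0,0,0,0,0]
    - [0,0,0,0,0,0]
    - [0,0,0,0,0,0]

```text
time: 15.28
tool_pos: [588.7, 23.5, 27.6]
tcp_rot: [-180.0, -0.0, 0.0]
ft_force: [-0.3, -0.6, -3.9]
finger_gap: 60.1
grip_force: 39.6
```

Emit:
apply_moves:
  rows:
    - [0,0,1,0,0,0]
    - [0,0,0,0,0,0]
    - [0,0,0,0,0,0]
    - [0,0,0,0,0,0]
    - [0,0,0,0,0,0]

```text
time: 15.9
tool_pos: [588.7, 23.5, 27.5]
tcp_rot: [180.0, -0.0, 0.1]
ft_force: [-5.5, -0.6, 6.5]
finger_gap: 60.3
grip_force: 40.3
```

Emit:
apply_moves:
  rows:
    - [0,0,0,0,0,0]
    - [0,0,0,0,0,0]
    - [0,0,0,0,0,0]
    - [0,0,0,0,0,0]
    - [0,0,0,0,0,0]
  fingers: 85

```text
time: 16.52
tool_pos: [588.4, 23.5, 26.2]
tcp_rot: [-180.0, 0.0, 0.0]
ft_force: [-0.1, 0.3, 0.0]
finger_gap: 85.2
grip_force: 0.0
```

Emit:
apply_moves:
  rows:
    - [0,0,-20,0,0,0]
    - [0,0,-40,0,0,0]
    - [0,0,-50,0,0,0]
    - [0,0,-40,0,0,0]
    - [0,0,0,0,0,0]

```text
time: 17.15
tool_pos: [591.6, 23.4, 183.1]
tcp_rot: [180.0, -0.6, 0.1]
ft_force: [0.1, 0.3, -0.1]
finger_gap: 85.2
grip_force: 0.0
```

Emit:
apply_moves:
  rows:
    - [-6,60,0,0,0,0]
    - [-6,60,0,0,0,0]
    - [0,50,0,0,0,0]
    - [0,5,0,0,0,0]
    - [0,0,0,0,0,0]

```text
time: 17.77
tool_pos: [576.2, -151.4, 176.0]
tcp_rot: [-180.0, 0.0, -0.0]
ft_force: [-0.2, -0.0, -0.1]
finger_gap: 84.7
grip_force: 0.0
```

```bash
python3 - <<'E'
from h import *
eyes.snapshot("top");eyes.snapshot("top")
p,W=cloud("wrist"); print(sense()["tool_pos"],lid(W,(576,-152)))
p,W=cloud("top"); print(lid(W,(588,25)))
E
```

```text
[ 576.61575515 -150.06495052  176.16480607] (4312, array([ 577.8, -151.8]), 76.7, (575.9, -151.6, 30.9))
(504, array([585.5,  22.8]), 76.2, (586.3, 22.8, 30.8))
```

Emit:
apply_moves:
  rows:
    - [0,0,30,0,0,0]
    - [0,0,50,0,0,0]
    - [0,0,50,0,0,0]
    - [0,0,20,0,0,0]
    - [0,0,0,0,0,0]

```text
time: 18.6
tool_pos: [575.7, -150.5, 25.2]
tcp_rot: [-179.9, 0.2, 0.1]
ft_force: [0.6, 0.7, -0.6]
finger_gap: 84.8
grip_force: 0.0
```

Emit:
apply_moves:
  rows:
    - [0,0,0,0,0,0]
    - [0,0,0,0,0,0]
    - [0,0,0,0,0,0]
    - [0,0,0,0,0,0]
    - [0,0,0,0,0,0]
  fingers: 50

```text
time: 19.23
tool_pos: [578.9, -152.1, 29.4]
tcp_rot: [179.9, -0.3, 0.0]
ft_force: [-0.9, 1.5, 7.0]
finger_gap: 60.2
grip_force: 38.7
```

Emit:
apply_moves:
  rows:
    - [0,0,-5,0,0,0]
    - [0,0,-15,0,0,0]
    - [0,0,-20,0,0,0]
    - [0,0,-10,0,0,0]
    - [0,0,0,0,0,0]

```text
time: 19.85
tool_pos: [577.7, -151.9, 78.1]
tcp_rot: [179.9, -0.2, 0.0]
ft_force: [0.6, 0.8, -2.1]
finger_gap: 60.6
grip_force: 38.4
```

Emit:
apply_moves:
  rows:
    - [0,0,0,0,0,0]
    - [0,0,0,0,0,0]
    - [0,0,0,0,0,0]
    - [0,0,0,0,0,0]
    - [0,0,0,0,0,0]

```text
time: 20.48
tool_pos: [576.5, -151.5, 76.2]
tcp_rot: [-180.0, 0.0, 0.0]
ft_force: [-0.4, -0.3, -1.9]
finger_gap: 60.2
grip_force: 38.4
```

Emit:
apply_moves:
  rows:
    - [0,0,0,0,0,0]
    - [0,0,0,0,0,0]
    - [0,0,0,0,0,0]
    - [0,0,0,0,0,0]
    - [0,0,0,0,0,0]

```text
time: 21.1
tool_pos: [576.6, -151.5, 76.3]
tcp_rot: [-180.0, 0.0, 0.0]
ft_force: [-0.2, -0.1, -2.3]
finger_gap: 60.1
grip_force: 38.4
```

```bash
python3 - <<'E'
from h import *
f=[];
for i in range(8):
    eyes.snapshot("wrist"); f.append(sense()["ft_force"])
print(np.round(np.mean(f,0),2),sense()["tool_pos"])
p,W=cloud("scene"); cv2.imwrite("pics/s4.png",p[100:350,100:500,::-1])
E
```

```text
[ 0.44 -0.01 -2.17] [ 576.58387166 -151.46328453   76.29306635]
```

View pics/s4.png

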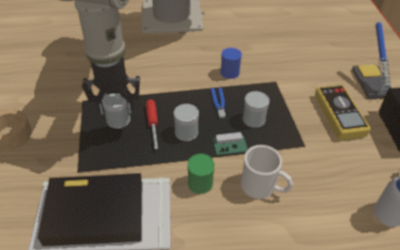

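The right tin is lifted upright at (116,110) and weighs about 2.2 N. The other two are standing at (186,123) and (256,108), so the middle tin is the heaviest.

Emit:
apply_moves:
  rows:
    - [0,0,15,0,0,0]
    - [0,0,15,0,0,0]
    - [0,0,10,0,0,0]
    - [0,0,4,0,0,0]
    - [0,0,2,0,0,0]

```text
time: 22.18
tool_pos: [576.5, -151.5, 30.0]
tcp_rot: [-180.0, 0.0, 0.0]
ft_force: [-0.8, 0.4, -1.6]
finger_gap: 60.0
grip_force: 38.4
```

Emit:
apply_moves:
  rows:
    - [0,0,1,0,0,0]
    - [0,0,0,0,0,0]
    - [0,0,0,0,0,0]
    - [0,0,0,0,0,0]
    - [0,0,0,0,0,0]

```text
time: 22.8
tool_pos: [576.7, -151.5, 29.6]
tcp_rot: [180.0, -0.0, 0.0]
ft_force: [-0.5, -0.4, -0.5]
finger_gap: 60.0
grip_force: 38.4
```

Emit:
apply_moves:
  rows:
    - [0,0,1,0,0,0]
    - [0,0,0,0,0,0]
    - [0,0,0,0,0,0]
    - [0,0,0,0,0,0]
    - [0,0,0,0,0,0]

```text
time: 23.42
tool_pos: [576.8, -151.6, 29.5]
tcp_rot: [180.0, -0.0, 0.1]
ft_force: [-4.8, 1.9, 7.6]
finger_gap: 60.2
grip_force: 39.1
```

Emit:
apply_moves:
  rows:
    - [0,0,0,0,0,0]
    - [0,0,0,0,0,0]
    - [0,0,0,0,0,0]
    - [0,0,0,0,0,0]
    - [0,0,0,0,0,0]
  fingers: 85

```text
time: 24.05
tool_pos: [576.5, -151.5, 28.2]
tcp_rot: [-180.0, 0.0, 0.0]
ft_force: [0.1, 0.1, 0.2]
finger_gap: 85.1
grip_force: 0.0
```

Emit:
apply_moves:
  rows:
    - [0,0,-20,0,0,0]
    - [0,0,-40,0,0,0]
    - [0,0,-50,0,0,0]
    - [0,0,-40,0,0,0]
    - [0,0,0,0,0,0]

```text
time: 24.68
tool_pos: [579.6, -152.5, 185.2]
tcp_rot: [179.8, -0.5, 0.0]
ft_force: [0.2, 0.0, 0.5]
finger_gap: 84.7
grip_force: 0.0
```

Emit:
apply_moves:
  rows:
    - [6,-60,0,0,0,0]
    - [5,-60,0,0,0,0]
    - [0,-50,0,0,0,0]
    - [0,-5,0,0,0,0]
    - [0,0,0,0,0,0]

```text
time: 25.3
tool_pos: [587.2, 23.6, 178.2]
tcp_rot: [180.0, 0.0, 0.1]
ft_force: [0.0, -0.8, 0.1]
finger_gap: 85.2
grip_force: 0.0
```

```bash
python3 - <<'E'
from h import *
eyes.snapshot("top");eyes.snapshot("top")
p,W=cloud("wrist"); print(sense()["tool_pos"],lid(W,(587,24)))
p,W=cloud("top"); print(lid(W,(576,-152)))
E
```

```text
[587.36161787  22.20009758 178.17462687] (4244, array([588. ,  22.7]), 76.7, (586.2, 22.8, 30.9))
(514, array([ 573.7, -152.2]), 76.2, (574.2, -153.0, 31.2))
```

Emit:
apply_moves:
  rows:
    - [-1,0,30,0,0,0]
    - [0,0,50,0,0,0]
    - [0,0,50,0,0,0]
    - [0,0,22,0,0,0]
    - [0,0,0,0,0,0]

```text
time: 26.12
tool_pos: [584.3, 22.6, 23.8]
tcp_rot: [-180.0, 0.3, -0.0]
ft_force: [-0.0, -0.3, 0.4]
finger_gap: 85.0
grip_force: 0.0
```

Emit:
apply_moves:
  rows:
    - [0,0,0,0,0,0]
    - [0,0,0,0,0,0]
    - [0,0,0,0,0,0]
    - [0,0,0,0,0,0]
    - [0,0,0,0,0,0]
  fingers: 50

```text
time: 26.75
tool_pos: [588.2, 23.3, 28.6]
tcp_rot: [180.0, -0.2, 0.0]
ft_force: [-1.0, -0.8, 7.4]
finger_gap: 60.1
grip_force: 39.8
```

Emit:
apply_moves:
  rows:
    - [0,0,-5,0,0,0]
    - [0,0,-20,0,0,0]
    - [0,0,-35,0,0,0]
    - [0,0,-40,0,0,0]
    - [0,0,-40,0,0,0]

```text
time: 27.38
tool_pos: [586.0, 23.6, 168.4]
tcp_rot: [-180.0, 0.0, 0.1]
ft_force: [-0.3, 1.6, -4.0]
finger_gap: 60.3
grip_force: 39.9
```

Emit:
apply_moves:
  rows:
    - [0,0,-35,0,0,0]
    - [0,0,-20,0,0,0]
    - [0,0,-8,0,0,0]
    - [0,0,0,0,0,0]
    - [0,0,0,0,0,0]

```text
time: 28.0
tool_pos: [585.5, 23.5, 227.3]
tcp_rot: [-180.0, 0.2, 0.0]
ft_force: [-0.5, -0.4, -6.9]
finger_gap: 60.8
grip_force: 39.9
```

Emit:
apply_moves:
  rows:
    - [0,0,0,0,0,0]
    - [0,0,0,0,0,0]
    - [0,0,0,0,0,0]
    - [0,0,0,0,0,0]
    - [0,0,0,0,0,0]

```text
time: 28.62
tool_pos: [586.5, 23.5, 229.4]
tcp_rot: [-180.0, -0.0, 0.0]
ft_force: [0.8, 1.0, -5.4]
finger_gap: 60.4
grip_force: 39.9
```

```bash
python3 - <<'E'
from h import *
f=[]
for i in range(6):
    eyes.snapshot("top"); f.append(sense()["ft_force"])
print(np.mean(f,0),sense()["tool_pos"])
p,W=cloud("scene"); cv2.imwrite("pics/s5.png",p[...,::-1])
E
```

```text
[-0.07899264 -0.0175108  -5.11675518] [586.44956081  23.54525419 229.33254405]
```

View pics/s5.png

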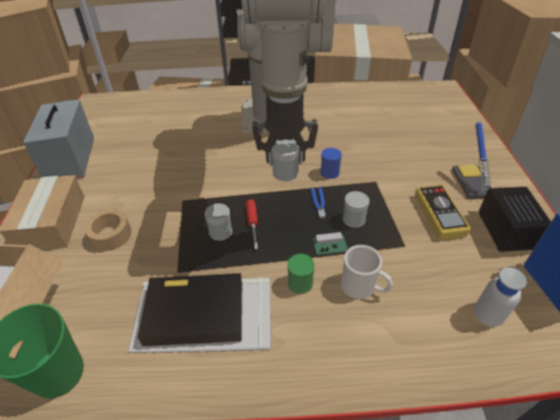

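The middle tin is held upright at (286,160), about 20 cm up. The other two are standing at (218,222) and (356,209), and nothing else on the bench has moved.

```bash
python3 -c "
from bench import job
print(job.hand_in())"
```

```text
the job is handed in; nothing more can be done
None
```

I handed the job in with the middle tin, the heaviest at about 5.5 N, held still and upright about 20 cm above the mat; the left tin (about 2.8 N) and right tin (about 2.2 N) are back standing on it, and the hand-in returned no verdict.

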